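# Close the open port of the vacuum manifold

### The job

Close the open port of the vacuum manifold: take the wider of the two loose caps and press it straight down onto the bare ribbed spigot until its rim is fully home on the steel collar, then let go, so that friction alone holds it there. Leave the narrow spare cap where it stands.

Things in the scene. Friction and masses are not known exactly. Their poses are not given: they have to be found in the camera images.
- wide_cap: The wider loose cap, white plastic, standing mouth down: 82 mm high, 46 mm across the rim, narrowing to a straight solid grip of 28 mm diameter from height 50 mm to the flat top at 82 mm. Inside, a round tapered socket: 36 mm across at the mouth, 16 mm at its end, 50 mm deep. 40 g. Origin: centre of the mouth, level with the rim; z up; turned any way about z.
- narrow_cap: The narrow loose cap, of the same white plastic and form but only 56 mm high, 28 mm across at the rim, with an 18 mm grip: too small for the bare spigot; it is a spare and stays where it stands. Origin: centre of its mouth, z up.
- manifold: Vacuum manifold: a fixed aluminium block 64 (x) by 200 (y) by 36 mm high with two ports on top. That at y = +50 mm is open: a bare white ribbed tapered spigot in a steel collar. That at y = -50 mm is already closed by a narrow white cap (top 98 mm above the table). A brass hose barb sticks out at the -y end. Origin: centre of the underside.
- port_seat (a point): Centre of the top of the open port's rigid steel collar (50 mm across), on the spigot's axis, 42 mm above the table; z up. The wide cap slips freely over the spigot until its rim is about 9 mm above this point; then it must be pushed against rising friction, roughly 7 to 16 N at the last, until the rim meets the collar. Released, it stays where it was pushed to.
- spigot_tip (a point): Top of the bare spigot, 47 mm above port_seat. The spigot is 40 mm across its six ribs at the foot, 25 mm at 38 mm height, then a blunt nose 7 mm across; it has the taper of the wide cap's socket, and its ribs spring inwards by up to 3.5 mm.
There are look-alikes about, which are no part of the job. What is shaped like the wide_cap but blue or red is not meant.

How it is judged:
By the outcome, as a careful person would: the job done as asked, in the order asked, and still so for the second after the job is handed in, with the robot touching nothing.
It also fails if it takes over 32 s, if anything falls off the work surface, if the arm or the gripper's body presses on something with over 40 N, if the wrist force passes 120 N, or if a joint passes its speed limit or range.

### The arm

A 7-joint arm with a two-finger parallel gripper is mounted at the origin on a cart in front of the work surface, level with it; the furniture and walls round the work are solid. World frame = base frame: x ahead of the robot, y to its left, z up, the work surface at z = 0. Lengths are in m, angles in rad, forces in N, time in s.
With the tool pointing down it reaches from about 0.425 to 0.925 m from the base axis. Payload 6.8 kg.
Tool frame: the origin (TCP) lies midway between the tips of the shut fingers; the grasp point (between the pads) lies 19 mm behind it; z points along the fingers, x is the direction in which the jaws open and shut, and the axes are right-handed (so a half turn about z gives the same grasp; the last joint's range is limited). The gripper opens to 85 mm and grips with 20 to 120 N. Pads are 22 mm wide; open, the fingers measure 114 mm over their backs; the gripper's body (76 mm by 85 mm) begins 54 mm behind the grasp point. The pads swing forward as they close: fully open they stand 13 mm farther back than shut.
Start: joints at [-1.311, 0.477, 0.022, 1.555, -0.011, 1.109, -0.083], TCP at [0.243, 0.63, 0.231] pointing down, gripper open.
Joint ranges: [-2.96, 2.96], [-0.34, 2.1], [-1.41, 1.46], [0.24, 2.44], [-1.37, 4.51], [0.17, 1.92], [-2.96, 2.96]. Speed limits (rad/s): [2.39, 2.39, 3.14, 3.14, 3.14, 3.14, 3.14].

### API

Orientations are given as a unit quaternion [w, x, y, z].
In Python, from station import bot, imaging, nets gives the robot as it stands. The module is installed in compiled form; this text tells all that it offers.
- The arm moves only by the tool apply_moves, never from a script. Its argument "moves" is text: rows parted by semicolons, each of 7 numbers parted by spaces: the gripper command: -1 is fully open, 1 is shut, values between are in proportion, then the shift along the tool's x, y, z normalised to -1 to 1, where 1 is 120 mm, then the turn, a rotation vector about the tool's x, y, z normalised to -1 to 1, where 1 is 4 degrees. In form: hand dx dy dz rx ry rz; .... A call has 1 to 12 rows; each row shifts and turns the commanded pose from where the row before left it, along the tool's axes as they then stand; what a row does not reach is not made up. A row lasts 1/12 s, in which the tool goes at most 41.7 mm and 7.16 degrees, less where a joint would pass 70% of its speed; a pose out of reach is approached as far as the arm can. A call with a number of a shift or a turn outside -1 to 1 is refused whole. A call with a gripper value outside its range is refused whole. The fingers move at their own pace and stop on an object; "force" is the grip in N (left out, the last holds). Time passes only in rows, so rows that do not move let the fingers close. It gives the time, the measured TCP pose, the force and the opening at its end, in the units of the state.
- bot.get_obs(): the state, without advancing time (a new reading comes with each control period).
- imaging.read_camera(name): name is "side" or "top" or "wrist"; returns a dict with "image" (384x512x3 uint8, red, green, blue), "fx", "fy", "cx", "cy" (pixels), "dist_coeffs" ([k1, k2, p1, p2, k3] as OpenCV has them; the pictures are not rectified), "view" (4x4, takes a point from world to camera coordinates); the wrist camera has in their place "mount" (4x4, takes a point from camera to tool coordinates, whose origin is the TCP and whose axes are the tool frame's). Camera axes: x right, y down, z forward; pixel columns grow to the right and rows downward; lengths in m; the calibration is good to about 2 mm. A picture is of the moment at which its call begins: read the wrist's pose just before it. There is no depth.
- bot.hand_in(): hands the job in, once; it reports no verdict.
Trained networks look in a picture, given as the dict that the camera call returned (one of the last four; its "shot" number tells which), for a name from the list of things; names that differ only in an ending like _2 or _b are one class to them, and where a whole thing is asked for, a point or a joint stands for the part that bears it (a point fixed in the world has none). Each returns a list of dicts, best first, with "score" (0 to 1); they miss things now and then, are a little off and sometimes report something else, mostly with a low value. They report only what shows in the picture. A call takes as long as a camera call. They do not tell look-alikes from the thing itself.
- nets.spot_in(picture, name): "rect" ([left, top, right, bottom] in pixels, round what is visible of it).
- nets.outline_of(picture, name): "region" (384x512 bool, what is visible of it) and "rect" ([left, top, right, bottom] in pixels, round what is visible of it).
- nets.spot_point(picture, name): "location" ([column, row] in pixels: a listed point, or the origin of a listed thing).
The state is a dict: "t": time; "q": joint angles; "joint_vel": joint speeds; "joint_torque": joint torques, N m; "eef_pos": TCP position; "tool_rot": TCP orientation; "contact_force": force on the tool from outside, world axes, zero at the start; "torque": the same for the moment, N m; "gripper_width": opening from 0.0 (shut) to 1.0 (fully open).
Only numpy, scipy, OpenCV 4.12 (cv2) and the standard library are available. Lean on these libraries where they do the work, as an engineer would, in place of code of your own. Each camera call takes 0.05 s, during which the arm holds its last target.

## Working session

There is one attempt and no reset: what is moved stays moved. The work goes in short steps, Python scripts to look and compute and a tool call to move; the robot and the scene stay as the last step left them, time stands still between calls to the robot, and variables do not carry over. Pictures are saved under pics/ and viewed, and the job is handed in when it is done.

Besides the shell and the picture viewer there is one more tool, called after "Request:" as name(argument=value, ...) on one line, values as JSON. apply_moves: Moves the arm, as the interface text tells. Scaled input: -1 to 1 covers 120 mm each way for a shift and 4 degrees each way for a turn. Its arguments: {"type":"object","properties":{"moves":{"type":"string"},"force":{"type":"number"}},"required":["moves"]}

```bash
mkdir -p pics; cat > h.py <<'E'
import numpy as np, cv2
from station import bot, imaging, nets
def save(p,n): cv2.imwrite('pics/'+n+'.png',p['image'][:,:,::-1])
def K(p): return np.array([[p['fx'],0,p['cx']],[0,p['fy'],p['cy']],[0,0,1.]])
E
python3 - <<'E'
from h import *
o=bot.get_obs(); print({k:np.round(v,3).tolist() for k,v in o.items()})
for n in ['side','top','wrist']:
    p=imaging.read_camera(n); save(p,n+'0')
    print(n,{k:np.round(v,4).tolist() for k,v in p.items() if k!='image'})
    if n!='wrist':
        for nm in ['wide_cap','narrow_cap','manifold','port_seat','spigot_tip']:
            print(nm,[(np.round(d['location'],1).tolist(),round(d['score'],2)) for d in nets.spot_point(p,nm)],[(np.round(d['rect']).tolist(),round(d['score'],2)) for d in nets.spot_in(p,nm)])
E
```

```text
{'t': 0.0, 'q': [-1.311, 0.478, 0.022, 1.556, -0.011, 1.109, -0.083], 'joint_vel': [0.001, 0.0, 0.001, 0.001, 0.0, 0.003, 0.0], 'joint_torque': [-0.001, -59.645, 1.608, -28.12, 0.012, 0.009, 0.0], 'eef_pos': [0.242, 0.629, 0.23], 'tool_rot': [0.001, 0.824, 0.566, -0.001], 'contact_force': [-0.06, 0.235, -0.554], 'torque': [-0.019, 0.015, -0.004], 'gripper_width': 1.001}
side {'fx': 388.6358, 'fy': 388.6358, 'cx': 253.7438, 'cy': 184.8948, 'dist_coeffs': [-0.0566, 0.0, 0.0, 0.0, 0.0], 'view': [[-0.9982, 0.0585, -0.0157, 0.5429], [0.0401, 0.4447, -0.8948, 0.0189], [-0.0454, -0.8938, -0.4462, 0.9892], [0.0, 0.0, 0.0, 1.0]], 'shot': 1}
wide_cap [([274.0, 203.7], 0.94), ([246.0, 220.1], 0.81), ([287.2, 229.5], 0.66)] [([278.0, 192.0, 300.0, 233.0], 0.8), ([265.0, 173.0, 281.0, 211.0], 0.72), ([236.0, 187.0, 255.0, 225.0], 0.56), ([228.0, 140.0, 261.0, 192.0], 0.19)]
narrow_cap [([283.9, 259.4], 0.61)] [([279.0, 235.0, 287.0, 263.0], 0.52)]
manifold [([242.6, 177.2], 0.72)] [([228.0, 137.0, 264.0, 188.0], 0.72)]
port_seat [([243.9, 171.9], 0.86)] [([230.0, 137.0, 259.0, 188.0], 0.75)]
spig
[... 389 characters left out ...]
 ([244.5, 186.3], 0.55)] [([263.0, 204.0, 281.0, 223.0], 0.58), ([239.0, 178.0, 257.0, 191.0], 0.5), ([224.0, 217.0, 243.0, 235.0], 0.48)]
narrow_cap [([189.3, 212.0], 0.44)] [([181.0, 208.0, 191.0, 219.0], 0.66)]
manifold [([336.2, 188.9], 0.59)] [([302.0, 172.0, 387.0, 202.0], 0.98)]
port_seat [([319.9, 187.6], 0.62)] [([298.0, 171.0, 386.0, 200.0], 0.96)]
spigot_tip [([324.0, 186.7], 0.67)] [([300.0, 173.0, 386.0, 205.0], 0.58)]
wrist {'fx': 295.1035, 'fy': 295.1035, 'cx': 251.0336, 'cy': 187.4439, 'dist_coeffs': [-0.0096, 0.0, 0.0, 0.0, 0.0], 'mount': [[1.0, -0.0001, -0.0013, -0.0005], [0.0004, 0.9646, 0.2638, -0.0656], [0.0012, -0.2638, 0.9646, -0.143], [0.0, 0.0, 0.0, 1.0]], 'shot': 3}
```

```bash
python3 - <<'E'
import cv2
for n in ['side0','top0']:
    i=cv2.imread(f'pics/{n}.png'); i=i[110:290,150:400] if n=='side0' else i[140:260,160:400]
    cv2.imwrite(f'pics/{n}c.png',cv2.resize(i,None,fx=3.2,fy=3.2,interpolation=cv2.INTER_CUBIC))
E
```

```text
(no output)
```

View pics/side0.png

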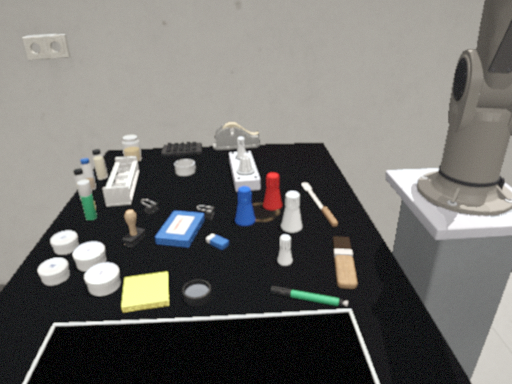

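View pics/top0.png

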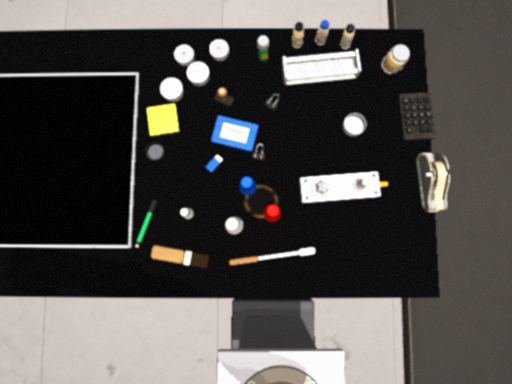

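View pics/wrist0.png

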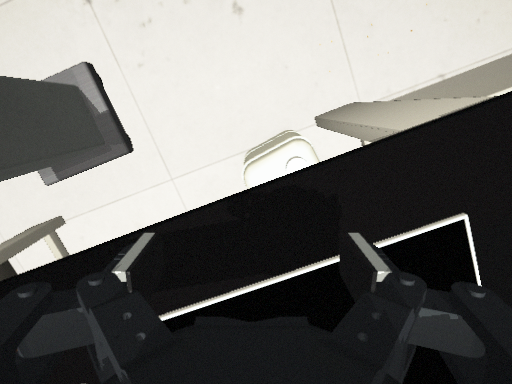

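```bash
sleep 0
```

```text
(no output)
```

View pics/side0c.png

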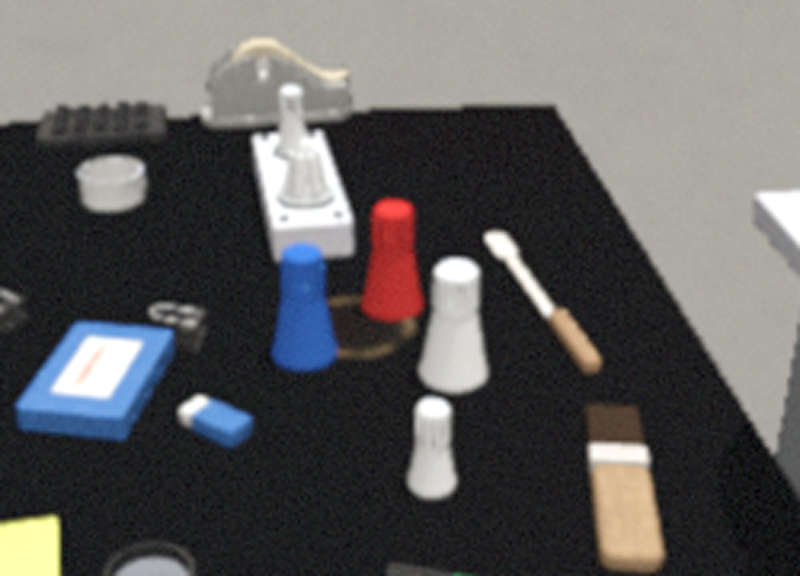

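View pics/top0c.png

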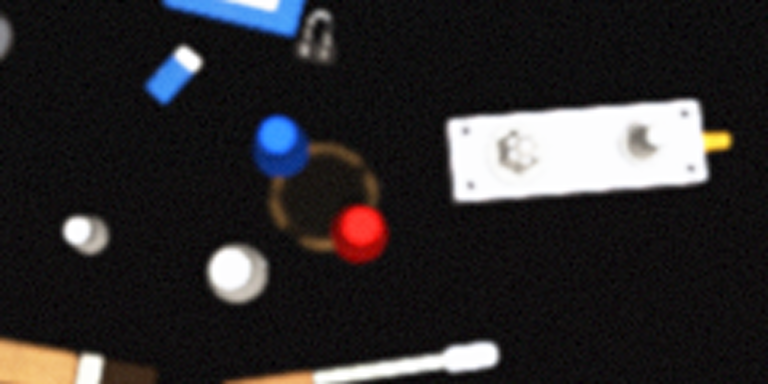

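The pictures show four cap-shaped things:

| Thing | side px | top px |
|---|---|---|
| white wide cap | (290,212) | (233,226) |
| blue look-alike | (246,205) | (247,186) |
| red look-alike | (273,190) | (272,213) |
| white narrow cap (spare) | (285,250) | (187,213) |

The white cap fitted to the manifold (top (363,183)) stays there. I choose the wide white one. Next I measure it and the manifold.

```bash
cat >> h.py <<'E'
from scipy.optimize import minimize, least_squares
def proj(p,X,V=None):
    V=np.array(p['view']) if V is None else V
    r,_=cv2.Rodrigues(V[:3,:3]); return cv2.projectPoints(np.asarray(X,float),r,V[:3,3],K(p),np.array(p['dist_coeffs']))[0][:,0]
def ray(p,uv,V=None):
    V=np.array(p['view']) if V is None else V
    x=cv2.undistortPoints(np.array([[uv]],float),K(p),np.array(p['dist_coeffs']))[0,0]
    d=V[:3,:3].T@np.array([x[0],x[1],1]); return -V[:3,:3].T@V[:3,3], d/np.linalg.norm(d)
def atz(p,uv,z,V=None):
    c,d=ray(p,uv,V); return c+d*(z-c[2])/d[2]
def wview(p,o):
    w,x,y,z=o['tool_rot']
    from scipy.spatial.transform import Rotation as R
    T=np.eye(4);T[:3,:3]=R.from_quat([x,y,z,w]).as_matrix();T[:3,3]=o['eef_pos']
    return np.linalg.inv(T@np.array(p['mount']))
a=np.linspace(0,2*np.pi,40)
def ring(x,y,z,r): return np.c_[x+r*np.cos(a),y+r*np.sin(a),np.full(40,z)]
def sil(p,segs,V=None,S=4):
    m=np.zeros((384*S,512*S),np.uint8)
    for s in segs:
        q=proj(p,np.vstack(s),V); cv2.fillConvexPoly(m,cv2.convexHull(np.round((q+.5)*S-.5).astype(np.int32)),255)
    return cv2.resize(m,(512,384),interpolation=cv2.INTER_AREA)/255.
def cap(x,y,z=0): 
    R=[ring(x,y,z,.023),ring(x,y,z+.05,.014),ring(x,y,z+.082,.014)]
    return [R[:2],R[1:]]
E
python3 - <<'E'
from h import *
ps={n:imaging.read_camera(n) for n in ['side','top']}
obs={}
for n,box in [('side',(274,186,306,238)),('top',(221,213,247,240))]:
    im=ps[n]['image'].astype(float).mean(2); m=np.zeros_like(im); l,t,r,b=box
    m[t:b,l:r]=np.clip((im[t:b,l:r]-15)/(130),0,1); obs[n]=m
def cost(v,ns=('side','top')): return sum(((sil(ps[n],cap(*v))-obs[n])**2).sum() for n in ns)
x0=atz(ps['top'],(232,228),.02)[:2]; print(x0)
for ns in [('side',),('top',),('side','top')]:
    r=minimize(lambda v:cost(v,ns),x0,method='Nelder-Mead',options=dict(initial_simplex=[x0,x0+[.01,0],x0+[0,.01]],xatol=1e-4)); print(ns,r.x.round(4),r.fun)
print('area',{n:(obs[n].sum(),sil(ps[n],cap(*r.x)).sum()) for n in obs})
# manifold
for n in ps:
    print(n,[ (d['location'],d['score']) for d in nets.spot_point(ps[n],'spigot_tip')][:2],[ (d['location'],d['score']) for d in nets.spot_point(ps[n],'port_seat')][:2])
ob={}
for n,box in [('side',(225,152,266,192)),('top',(296,168,383,206))]:
    im=ps[n]['image'].astype(float).mean(2); m=np.zeros_like(im); l,t,r,b=box
    m[t:b,l:r]=np.clip((im[t:b,l:r]-15)/150,0,1); ob[n]=m
def man(x,y,th):
    c,s=np.cos(th),np.sin(th)
    f=lambda px,py:(x+c*px-s*py,y+s*px+c*py)
    box=np.array([[*f(i*.032,j*.1),k] for i in(-1,1) for j in(-1,1) for k in(0,.036)])
    S=f(0,.05);C=f(0,-.05)
    return [[box],[ring(*S,.042,.02),ring(*S,.08,.0125)],[ring(*S,.08,.0125),ring(*S,.089,.0035)],[ring(*C,.042,.014),ring(*C,.068,.009),],[ring(*C,.068,.009),ring(*C,.098,.009)]],S
def cm(v,ns): 
    e=0
    for n in ns:
        s=sil(ps[n],man(*v)[0]); 
        l,t,r,b=dict(side=(225,152,266,192),top=(296,168,383,206))[n]
        e+=((s-ob[n])[t:b,l:r]**2).sum()
    return e
x0=np.r_[atz(ps['top'],(341,187),.036)[:2],0.05]; print(x0)
for ns in [('side',),('top',),('side','top')]:
    r=minimize(lambda v:cm(v,ns),x0,method='Nelder-Mead',options=dict(initial_simplex=[x0,x0+[.01,0,0],x0+[0,.01,0],x0+[0,0,.05]],xatol=1e-4)); print(ns,r.x.round(4),r.fun,np.round(man(*r.x)[1],4))
E
```

```text
[0.45764041 0.12356837]
('side',) [0.4675 0.1214] 172.73250615944255
('top',) [0.4662 0.1209] 12.177888363374121
('side', 'top') [0.4669 0.1209] 187.77572205956287
area {'side': (np.float64(978.6717948717949), np.float64(649.2078431372549)), 'top': (np.float64(284.39230769230767), np.float64(251.50196078431372))}
side [([245.7, 153.5], 0.69)] [([243.7, 171.1], 0.58)]
top [([323.4, 184.8], 0.8)] [([318.9, 191.0], 0.88)]
[ 0.56154108 -0.1546692   0.05      ]
('side',) [ 0.5636 -0.1589  0.0912] 18.528700926993892 [ 0.5591 -0.1091]
('top',) [ 0.5643 -0.1537  0.0795] 41.0376955017301 [ 0.5604 -0.1039]
('side', 'top') [ 0.564  -0.1547  0.0798] 64.40736733734889 [ 0.5601 -0.1049]
```

Request:
apply_moves(moves="-1 -0.205 0.204 0.02 0 0 0; -1 -0.205 0.204 0.02 0 0 0; -1 -0.205 0.204 0.02 0 0 0; -1 -0.205 0.204 0.02 0 0 0; -1 -0.205 0.204 0.02 0 0 0; -1 -0.205 0.204 0.02 0 0 0; -1 -0.205 0.204 0.02 0 0 0; -1 -0.205 0.204 0.02 0 0 0")

```text
t: 2.12
eef_pos: [0.3551, 0.3743, 0.2122]
tool_rot: [-0.0, 0.824, 0.566, 0.0]
contact_force: [0.3, -0.1, -0.8]
gripper_width: 0.999
```

Request:
apply_moves(moves="-1 -0.205 0.204 0.02 0 0 0; -1 -0.205 0.204 0.02 0 0 0; -1 -0.205 0.204 0.02 0 0 0; -1 -0.205 0.204 0.02 0 0 0; -1 -0.205 0.204 0.02 0 0 0; -1 -0.205 0.204 0.02 0 0 0; -1 -0.205 0.204 0.02 0 0 0; -1 -0.205 0.204 0.02 0 0 0; -1 0 0 0 0 0 0")

```text
t: 2.87
eef_pos: [0.4688, 0.1147, 0.193]
tool_rot: [0.001, 0.827, 0.562, -0.0]
contact_force: [0.2, 0.3, 0.3]
gripper_width: 1.0
```

```bash
cat > w.py <<'E'
from h import *
import sys
o=bot.get_obs(); p=imaging.read_camera('wrist'); V=wview(p,o); n=sys.argv[1]
im=p['image'].copy()
for X in [ring(.4669,.1209,.082,.014),ring(.4669,.1209,0,.023),ring(.560,-.1045,.042,.025),ring(.560,-.1045,.089,.0035)]:
    q=proj(p,X,V); cv2.polylines(im,[np.round(q).astype(np.int32)],True,(0,255,0),1)
save(p,n); cv2.imwrite('pics/'+n+'o.png',im[:,:,::-1])
import pickle; pickle.dump((o,p,V),open(n+'.pkl','wb'))
print({k:np.round(o[k],4).tolist() for k in ['t','eef_pos','tool_rot','gripper_width','contact_force']})
E
python3 w.py w1
```

```text
{'t': 2.8667, 'eef_pos': [0.4688, 0.1147, 0.193], 'tool_rot': [0.0014, 0.8271, 0.562, -0.0001], 'gripper_width': 0.9996, 'contact_force': [0.2374, 0.3431, 0.2805]}
```

View pics/w1o.png

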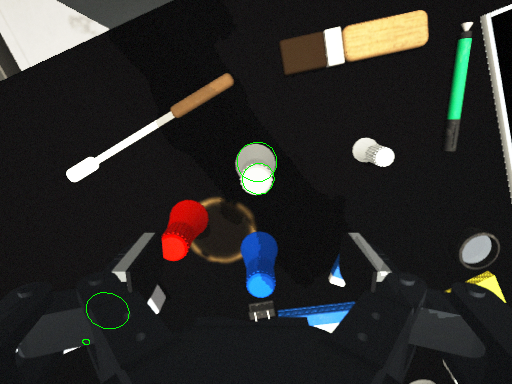

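```bash
python3 - <<'E'
from h import *
import pickle
o,p,V=pickle.load(open('w1.pkl','rb'))
im=p['image'].astype(float).mean(2); l,t,r,b=232,138,282,198
m=np.zeros_like(im); m[t:b,l:r]=np.clip((im[t:b,l:r]-15)/(100),0,1)
x0=np.array([.4669,.1209])
for nm,z in (('wide',0),):
    r_=minimize(lambda v:((sil(p,cap(*v),V)-m)[t:b,l:r]**2).sum(),x0,method='Nelder-Mead',options=dict(initial_simplex=[x0,x0+[.01,0],x0+[0,.01]],xatol=1e-4)); print(r_.x.round(4),r_.fun, m.sum(), sil(p,cap(*r_.x),V).sum())
cv2.imwrite('pics/crop1.png',cv2.resize(p['image'][120:215,150:410,::-1],None,fx=3,fy=3,interpolation=cv2.INTER_CUBIC))
# top disc: bright
g=im>225; g[:,:l]=0;g[:,r:]=0;g[:t]=0;g[b:]=0
ys,xs=np.nonzero(g); print(xs.mean(),ys.mean(),len(xs), atz(p,(xs.mean(),ys.mean()),.082,V))
c,d=ray(p,(186,217),V)
print('red ~',atz(p,(188,212),.02,V),'blue',atz(p,(258,247),.02,V))
E
```

```text
[0.4676 0.1188] 28.145930642060748 1658.2933333333333 1619.6627450980393
255.94483734087694 179.25742574257427 707 [0.46684915 0.11902542 0.082     ]
red ~ [0.48862273 0.02834498 0.02      ] blue [0.55863902 0.08655457 0.02      ]
```

View pics/crop1.png

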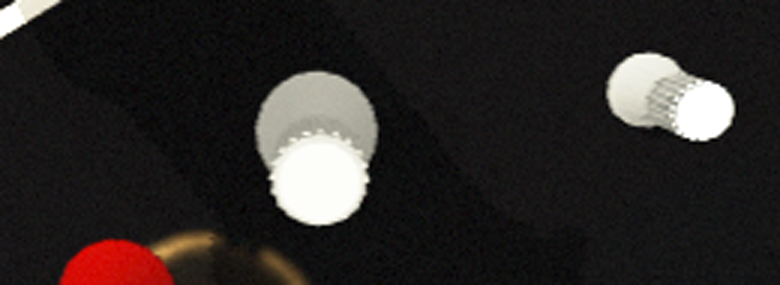

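Request:
apply_moves(moves="-1 0.033 -0.026 0.2 0 0 0; -1 0 0 0.2 0 0 0; -1 0 0 0 0 0 0", force=40)

```text
t: 3.17
eef_pos: [0.4623, 0.1271, 0.1418]
tool_rot: [-0.001, 0.824, 0.567, -0.003]
contact_force: [-0.5, -0.2, -0.1]
gripper_width: 1.001
```

```bash
python3 - <<'E'
from h import *
for i in range(3):
    o=bot.get_obs(); print(o['t'],np.round(o['eef_pos'],4),np.round(o['tool_rot'],4),np.round(o['joint_vel'],3))
    imaging.read_camera('wrist')
E
```

```text
3.1667 [0.4623 0.1271 0.1418] [-8.000e-04  8.239e-01  5.667e-01 -2.900e-03] [-0.007 -0.045  0.015 -0.043  0.026  0.093 -0.02 ]
3.2167 [0.4633 0.127  0.1435] [-5.000e-04  8.241e-01  5.665e-01 -2.200e-03] [-0.001 -0.039  0.016 -0.042  0.009  0.027 -0.005]
3.2667 [0.4645 0.1272 0.1448] [-2.000e-04  8.242e-01  5.663e-01 -9.000e-04] [ 0.001 -0.026  0.011 -0.029  0.002  0.005  0.001]
```

```bash
cat > fit.py <<'E'
from h import *
import sys
o=bot.get_obs(); p=imaging.read_camera('wrist'); V=wview(p,o); save(p,sys.argv[1])
im=p['image'].astype(float).mean(2); c=proj(p,[[.4673,.1195,.04]],V)[0].astype(int)
l,t,r,b=c[0]-40,c[1]-50,c[0]+40,c[1]+50
sat=p['image'].max(2).astype(int)-p['image'].min(2); im[sat>60]=0
m=np.clip((im-15)/100,0,1); x0=np.array([.467,.1195])
r_=minimize(lambda v:((sil(p,cap(*v),V)-m)[t:b,l:r]**2).sum(),x0,method='Nelder-Mead',options=dict(initial_simplex=[x0,x0+[.01,0],x0+[0,.01]],xatol=1e-4)); print(r_.x.round(4),r_.fun)
T=np.linalg.inv(V)@np.linalg.inv(np.array(p['mount']))
print(o['t'],np.round(o['eef_pos'],4),'tool delta /120mm',np.round(T[:3,:3].T@(np.r_[r_.x,0.052]-o['eef_pos'])/.12,3))
E
python3 fit.py w2
```

```text
[0.4675 0.1189] 83.6732014994233
3.3167 [0.4654 0.1273 0.1456] tool delta /120mm [-0.059  0.042  0.78 ]
```

View pics/w2.png

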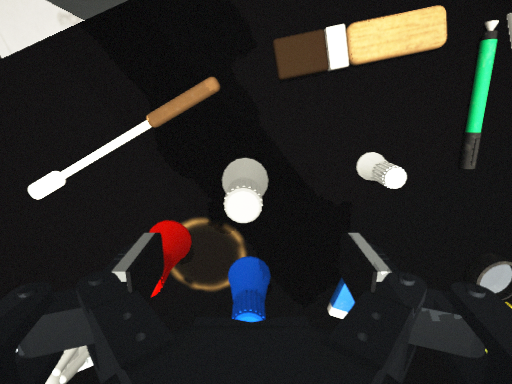

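Request:
apply_moves(moves="-1 -0.059 0.042 0.1 0 0 0; -1 0 0 0.17 0 0 0; -1 0 0 0.17 0 0 0; -1 0 0 0.17 0 0 0; -1 0 0 0.12 0 0 0; -1 0 0 0.05 0 0 0; -1 0 0 0 0 0 0; -1 0 0 0 0 0 0; -1 0 0 0 0 0 0; -1 0 0 0 0 0 0")

```text
t: 4.2
eef_pos: [0.4682, 0.1185, 0.0524]
tool_rot: [0.0, 0.824, 0.566, 0.001]
contact_force: [0.5, 0.1, 0.3]
gripper_width: 1.006
```

```bash
python3 fit.py w3
```

```text
[0.4674 0.1189] 135.32628585159551
4.2 [0.4682 0.1185 0.0524] tool delta /120mm [ 0.    -0.008  0.004]
```

View pics/w3.png

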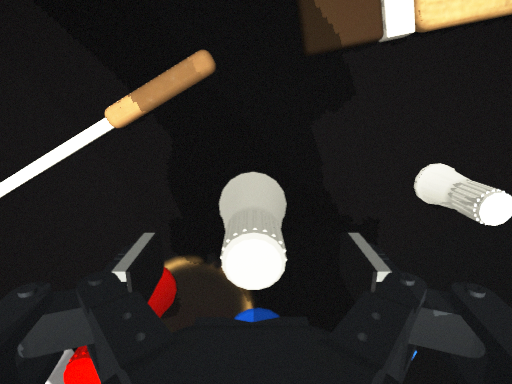

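The cap's grip, top at (253,262), sits centred between the pads at (133,260) and (370,260). Closing.

Request:
apply_moves(moves="1 0 -0.005 0 0 0 0; 1 0 0 0 0 0 0; 1 0 0 0 0 0 0; 1 0 0 0 0 0 0; 1 0 0 0 0 0 0; 1 0 0 0 0 0 0; 1 0 0 0 0 0 0; 1 0 0 0 0 0 0", force=70)

```text
t: 4.92
eef_pos: [0.4668, 0.1184, 0.0514]
tool_rot: [-0.0, 0.825, 0.566, 0.0]
contact_force: [0.2, -0.5, 2.4]
gripper_width: 0.307
```

```bash
python3 fit.py w4
```

```text
[0.4674 0.1177] 625.8400347558631
4.9167 [0.4668 0.1184 0.0514] tool delta /120mm [-0.004  0.007 -0.005]
```

View pics/w4.png

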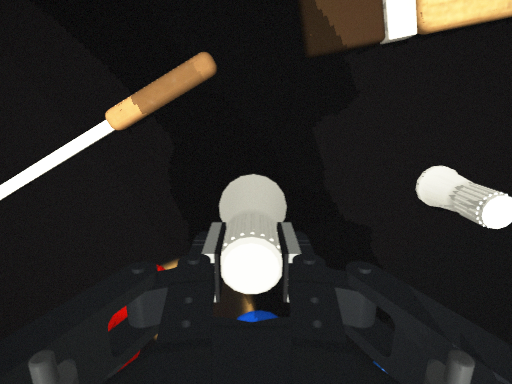

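Request:
apply_moves(moves="1 0 0 -0.15 0 0 0; 1 0 0 -0.25 0 0 0; 1 0 0 -0.25 0 0 0; 1 0 0 -0.25 0 0 0; 1 0 0 -0.25 0 0 0; 1 0 0 0 0 0 0; 1 -0.124 0.234 0 0 0 0; 1 -0.124 0.234 0 0 0 0; 1 -0.124 0.234 0 0 0 0; 1 -0.124 0.234 0 0 0 0; 1 -0.124 0.234 0 0 0 0; 1 -0.124 0.234 0 0 0 0")

```text
t: 5.97
eef_pos: [0.5923, -0.0267, 0.1885]
tool_rot: [-0.0, 0.824, 0.566, -0.0]
contact_force: [0.6, 0.7, -0.9]
gripper_width: 0.305
```

Request:
apply_moves(moves="1 -0.124 0.234 0 0 0 0; 1 0 0 0 0 0 0; 1 0 0 0 0 0 0; 1 0 0 0 0 0 0; 1 0 0 0 0 0 0; 1 0 0 0 0 0 0")

```text
t: 6.47
eef_pos: [0.6121, -0.048, 0.1891]
tool_rot: [-0.001, 0.824, 0.567, -0.0]
contact_force: [0.4, 0.2, -0.6]
gripper_width: 0.314
```

```bash
python3 w.py w5
```

```text
{'t': 6.4667, 'eef_pos': [0.6121, -0.048, 0.1891], 'tool_rot': [-0.0005, 0.824, 0.5666, -0.0001], 'gripper_width': 0.3138, 'contact_force': [0.4291, 0.2466, -0.6288]}
```

View pics/w5o.png

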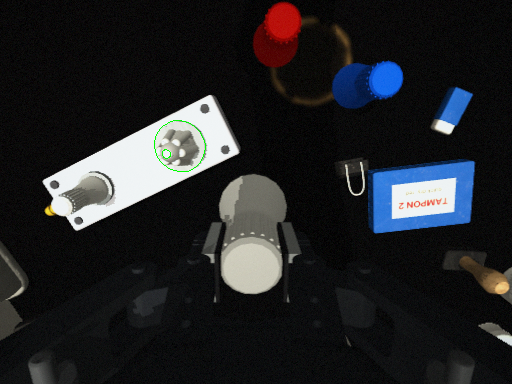

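```bash
python3 - <<'E'
from h import *
import pickle
o,p,V=pickle.load(open('w5.pkl','rb'))
# fit of top-face + box from the wrist
im=p['image'].astype(float).mean(2)
b=p['image'].copy()
m=(im>120).astype(np.uint8); m[240:]=0; m[:,250:]=0
def man(x,y,th):
    c,s=np.cos(th),np.sin(th); f=lambda px,py:(x+c*px-s*py,y+s*px+c*py)
    box=np.array([[*f(i*.032,j*.1),.036] for i,j in((-1,-1),(1,-1),(1,1),(-1,1))])
    return box,f(0,.05)
# edge fit: sample white-black transition along normals of top face edges
from scipy.ndimage import map_coordinates
def resid(v,ret=False):
    box,S=man(*v); out=[]
    for k in range(4):
        P=box[k]+(box[(k+1)%4]-box[k])*np.linspace(.08,.92,25)[:,None]
        if k==0: continue
        q=proj(p,P,V); t=q[-1]-q[0]; t/=np.linalg.norm(t); n=np.array([-t[1],t[0]])
        s=np.arange(-6,6.01,.25); 
        c=proj(p,[box.mean(0)],V)[0]
        if n@(c-q[12])<0:n=-n
        for a_ in q:
            pr=map_coordinates(im,[a_[1]+s*n[1],a_[0]+s*n[0]],order=1)
            i=np.nonzero(pr>110)[0]
            out.append(s[i[0]] if len(i) else 6)
    return np.array(out)
r=least_squares(resid,[.564,-.154,.08],diff_step=1e-3,loss='soft_l1'); print(r.x.round(4),np.median(abs(r.fun)),np.round(man(*r.x)[1],4))
for X,col in [(ring(*man(*r.x)[1],.042,.025),(255,0,0)),(ring(*man(*r.x)[1],.089,.0035),(255,0,0)),(man(*r.x)[0],(0,0,255))]:
    q=proj(p,X,V); cv2.polylines(b,[np.round(q*16).astype(np.int32)],True,col,1,shift=4)
for nm in ['spigot_tip','port_seat']:
    L=nets.spot_point(p,nm)[:2] if 0 else []
both=np.hstack([p['image'][90:210,130:250],b[90:210,130:250]])
cv2.imwrite('pics/crop5.png',cv2.resize(both[:,:,::-1],None,fx=3.3,fy=3.3,interpolation=cv2.INTER_CUBIC))
q=imaging.read_camera('wrist')
for nm,z in [('spigot_tip',.089),('port_seat',.042)]:
    for d in nets.spot_point(q,nm)[:2]: print(nm,d['location'],d['score'],atz(q,d['location'],z,V).round(4))
E
```

```text
[ 0.5643 -0.154   0.0797] 0.5 [ 0.5603 -0.1042]
spigot_tip [164.2, 154.3] 0.8 [ 0.5601 -0.1061  0.089 ]
port_seat [182.7, 143.7] 0.76 [ 0.5589 -0.1003  0.042 ]
```

View pics/crop5.png

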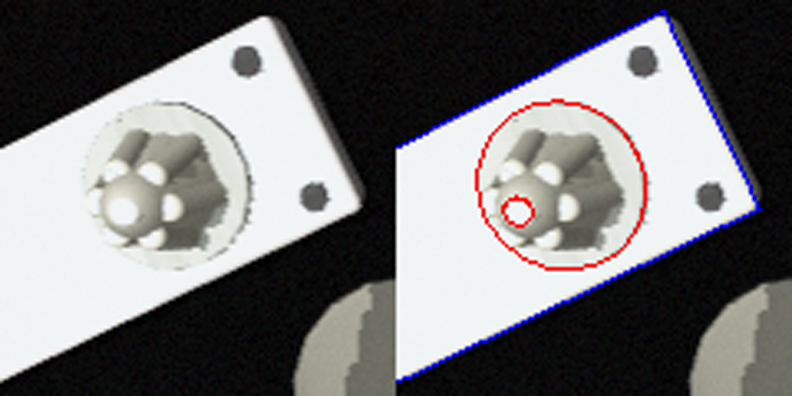

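```bash
python3 - <<'E'
from h import *
import pickle
from scipy.ndimage import map_coordinates
o,p,V=pickle.load(open('w5.pkl','rb'))
C=np.linalg.inv(np.array(p['mount']))
im=p['image'].astype(float).mean(2)
def capt(tx,ty,h=.0514):
    R=[np.c_[tx+r*np.cos(a),ty+r*np.sin(a),np.full(40,z)] for r,z in((.023,h),(.014,h-.05),(.014,h-.082))]
    return [R[:2],R[1:]]
l,t,r,b=205,165,302,218
m=np.clip((im-12)/60,0,1)
for h in (.0494,.0514,.0534):
    x0=np.zeros(2)
    f=minimize(lambda v:((sil(p,capt(*v,h),C)-m)[t:b,l:r]**2).sum(),x0,method='Nelder-Mead',options=dict(initial_simplex=[x0,x0+[.004,0],x0+[0,.004]],xatol=1e-5)); print(h,f.x.round(4),f.fun)
z=p['image'].copy()
f=f.x
for s in capt(0.0,0.0008): 
    for R in s:
        cv2.polylines(z,[np.round(proj(p,R,C)*16).astype(np.int32)],True,(0,255,0),1,shift=4)
cv2.imwrite('pics/crop6.png',cv2.resize(z[160:310,190:320,::-1],None,fx=4,fy=4,interpolation=cv2.INTER_CUBIC))
T=np.linalg.inv(V)@C
for ty in (0,.0008): print(np.round(T[:3,:3].T@(np.array([.5598,-.1037,.189])-o['eef_pos'])-[0,ty,0],4))
E
```

```text
0.0494 [-0.      0.0005] 44.33070731342646
0.0514 [0.     0.0008] 57.50245920372507
0.0534 [0.0001 0.0012] 72.36373050963304
[-0.0707 -0.0289  0.0001]
[-0.0707 -0.0297  0.0001]
```

View pics/crop6.png

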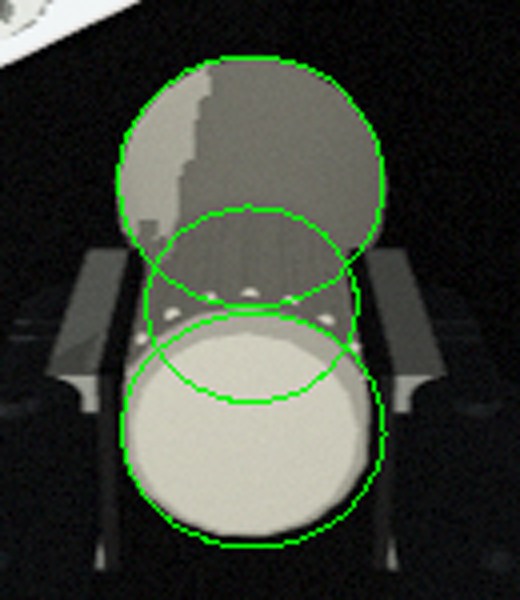

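Request:
apply_moves(moves="1 -0.147 -0.062 0 0 0 0; 1 -0.147 -0.062 0 0 0 0; 1 -0.147 -0.062 0 0 0 0; 1 -0.148 -0.062 0 0 0 0; 1 0 0 0 0 0 0; 1 0 0 0.08 0 0 0; 1 0 0 0.08 0 0 0; 1 0 0 0.08 0 0 0; 1 0 0 0 0 0 0; 1 0 0 0 0 0 0; 1 0 0 0 0 0 0; 1 0 0 0 0 0 0")

```text
t: 7.67
eef_pos: [0.56, -0.1046, 0.1607]
tool_rot: [0.0, 0.824, 0.566, 0.0]
contact_force: [0.0, -0.0, -0.5]
gripper_width: 0.306
```

```bash
python3 - <<'E'
from h import *
p=imaging.read_camera('side'); save(p,'s2'); t=imaging.read_camera('top'); save(t,'t2'); o=bot.get_obs()
cv2.imwrite('pics/st2.png',cv2.resize(np.hstack([p['image'][80:220,180:310],t['image'][120:260,270:400]])[:,:,::-1],None,fx=3,fy=3,interpolation=cv2.INTER_CUBIC))
print({k:np.round(o[k],4).tolist() for k in ['t','eef_pos','tool_rot','contact_force']})
E
python3 w.py w6
```

```text
{'t': 7.7667, 'eef_pos': [0.5599, -0.1048, 0.1608], 'tool_rot': [0.0002, 0.8245, 0.5659, 0.0003], 'contact_force': [0.3883, 0.0447, 0.4478]}
{'t': 7.7667, 'eef_pos': [0.5599, -0.1048, 0.1608], 'tool_rot': [0.0002, 0.8245, 0.5659, 0.0003], 'gripper_width': 0.3102, 'contact_force': [0.3883, 0.0447, 0.4478]}
```

View pics/st2.png

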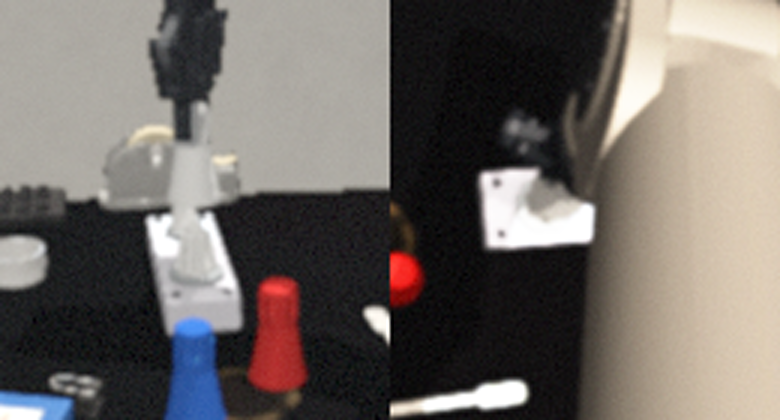

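View pics/w6o.png

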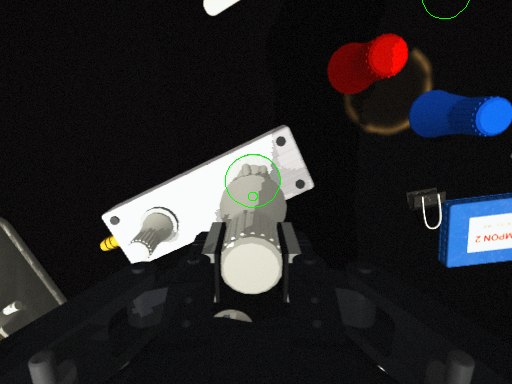

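```bash
python3 - <<'E'
from h import *
import pickle
o,p,V=pickle.load(open('w6.pkl','rb'))
b=p['image'].copy()
q=proj(p,ring(.5598,-.1037,.042,.025),V); cv2.polylines(b,[np.round(q*16).astype(np.int32)],True,(255,0,0),1,shift=4)
both=np.hstack([p['image'][120:240,200:320],b[120:240,200:320]])
cv2.imwrite('pics/crop7.png',cv2.resize(both[:,:,::-1],None,fx=3.3,fy=3.3,interpolation=cv2.INTER_CUBIC))
E
```

```text
(no output)
```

View pics/crop7.png

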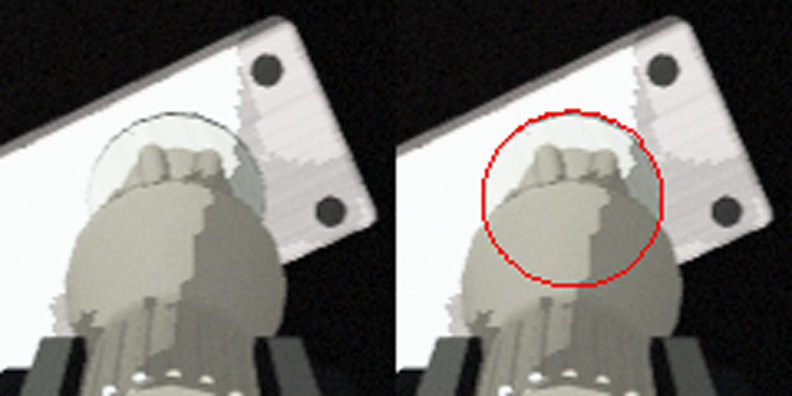

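Request:
apply_moves(moves="1 0.012 -0.007 0.04 0 0 0; 1 0 0 0.07 0 0 0; 1 0 0 0.07 0 0 0; 1 0 0 0.07 0 0 0; 1 0 0 0.07 0 0 0; 1 0 0 0.06 0 0 0; 1 0 0 0.05 0 0 0; 1 0 0 0 0 0 0; 1 0 0 0 0 0 0; 1 0 0 0 0 0 0; 1 0 0 0 0 0 0")

```text
t: 8.73
eef_pos: [0.5596, -0.1031, 0.1093]
tool_rot: [0.0, 0.825, 0.566, 0.0]
contact_force: [-0.0, -0.1, 0.1]
gripper_width: 0.31
```

```bash
python3 w.py w7
```

```text
{'t': 8.7333, 'eef_pos': [0.5596, -0.1031, 0.1093], 'tool_rot': [0.0002, 0.8245, 0.5659, 0.0003], 'gripper_width': 0.3102, 'contact_force': [-0.0104, -0.0808, 0.0557]}
```

View pics/w7.png

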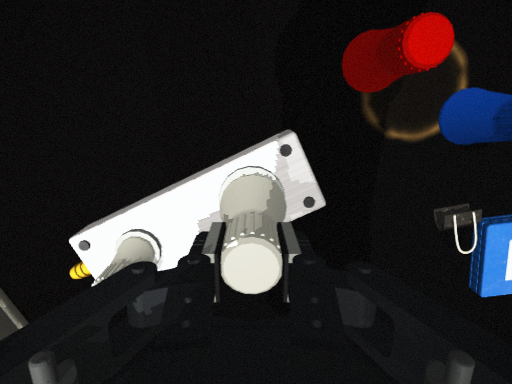

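The cap is over the spigot, rim around (252,200) just above the collar, with no side force. Pressing in small steps.

Request:
apply_moves(moves="1 0 0 0.03 0 0 0; 1 0 0 0.03 0 0 0; 1 0 0 0.015 0 0 0; 1 0 0 0 0 0 0; 1 0 0 0 0 0 0; 1 0 0 0 0 0 0", force=90)

```text
t: 9.28
eef_pos: [0.5594, -0.1034, 0.0998]
tool_rot: [0.0, 0.825, 0.566, 0.0]
contact_force: [2.5, -3.0, -2.1]
gripper_width: 0.302
```

Request:
apply_moves(moves="1 0 0 0.015 0 0 0; 1 0 0 0.015 0 0 0; 1 0 0 0 0 0 0; 1 0 0 0 0 0 0; 1 0 0 0 0 0 0")

```text
t: 9.7
eef_pos: [0.5598, -0.1034, 0.0969]
tool_rot: [0.0, 0.825, 0.566, 0.0]
contact_force: [0.5, -1.8, 4.8]
gripper_width: 0.304
```

Request:
apply_moves(moves="1 0 0 0.015 0 0 0; 1 0 0 0.015 0 0 0; 1 0 0 0 0 0 0; 1 0 0 0 0 0 0; 1 0 0 0 0 0 0")

```text
t: 10.12
eef_pos: [0.5601, -0.1035, 0.094]
tool_rot: [0.001, 0.825, 0.566, 0.001]
contact_force: [-0.7, -1.8, 11.3]
gripper_width: 0.3
```

Request:
apply_moves(moves="1 0 0 0.015 0 0 0; 1 0 0 0.01 0 0 0; 1 0 0 0 0 0 0; 1 0 0 0 0 0 0; 1 0 0 0 0 0 0")

```text
t: 10.53
eef_pos: [0.5606, -0.1036, 0.0929]
tool_rot: [0.001, 0.825, 0.566, 0.001]
contact_force: [-5.7, 0.1, 27.0]
gripper_width: 0.302
```

Request:
apply_moves(moves="1 0 0 0.006 0 0 0; 1 0 0 0 0 0 0; 1 0 0 0 0 0 0; 1 0 0 0 0 0 0")

```text
t: 10.87
eef_pos: [0.5607, -0.1036, 0.0928]
tool_rot: [0.001, 0.825, 0.566, 0.002]
contact_force: [-7.2, 0.4, 33.6]
gripper_width: 0.304
```

```bash
python3 - <<'E'
from h import *
import os
o=bot.get_obs(); w=imaging.read_camera('wrist'); p=imaging.read_camera('side'); save(p,'s3'); save(w,'w8')
A=cv2.resize(p['image'][110:200,200:290],(390,390),interpolation=cv2.INTER_CUBIC); B=cv2.resize(w['image'][150:300,180:330],(390,390),interpolation=cv2.INTER_CUBIC)
cv2.imwrite('pics/c8.png',np.hstack([A,B])[:,:,::-1])
E
```

```text
(no output)
```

View pics/c8.png

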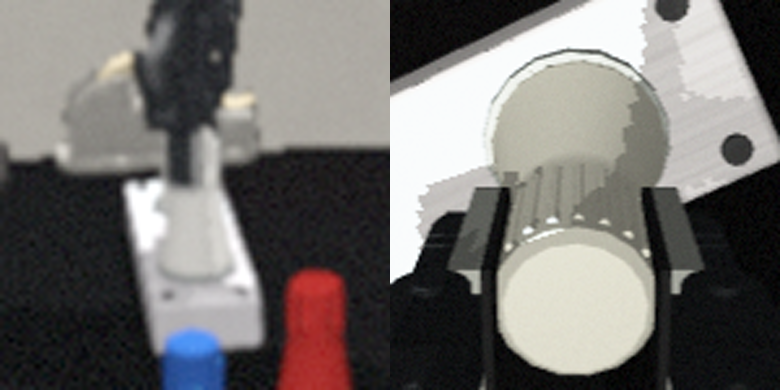

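Request:
apply_moves(moves="1 0 0 -0.01 0 0 0; 1 0 0 -0.01 0 0 0; 1 0 0 0 0 0 0; 1 0 0 0 0 0 0")

```text
t: 11.3
eef_pos: [0.5602, -0.1034, 0.0931]
tool_rot: [0.001, 0.825, 0.566, 0.001]
contact_force: [-1.8, 0.1, 13.8]
gripper_width: 0.303
```

Request:
apply_moves(moves="1 0 0 -0.006 0 0 0; 1 0 0 0 0 0 0; -0.5 0 0 0 0 0 0; -0.5 0 0 0 0 0 0; -0.5 0 0 0 0 0 0; -0.5 0 0 0 0 0 0; -0.5 0 0 0 0 0 0; -0.5 0 0 0 0 0 0; -0.5 0 0 0 0 0 0")

```text
t: 12.05
eef_pos: [0.5592, -0.103, 0.092]
tool_rot: [-0.0, 0.824, 0.566, -0.0]
contact_force: [-0.0, 0.3, -0.1]
gripper_width: 0.75
```

```bash
python3 w.py w9
```

```text
{'t': 12.05, 'eef_pos': [0.5592, -0.103, 0.092], 'tool_rot': [-0.0001, 0.8245, 0.5659, -0.0001], 'gripper_width': 0.7502, 'contact_force': [-0.0336, 0.3369, -0.0966]}
```

View pics/w9.png

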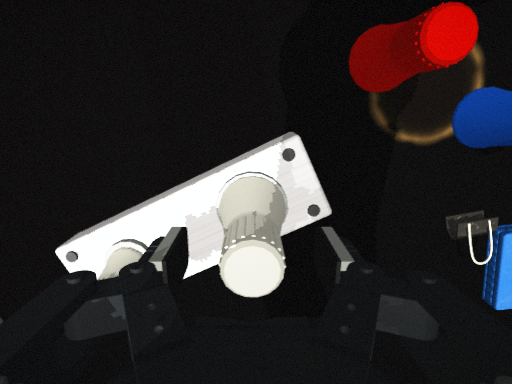

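Released, with no force on the tool. The cap stands at (252,230) between the open fingers. I go straight up to about z 0.27, then clear sideways so the side view is free.

Request:
apply_moves(moves="-0.5 0 0 -0.1 0 0 0; -0.5 0 0 -0.2 0 0 0; -0.5 0 0 -0.25 0 0 0; -0.5 0 0 -0.25 0 0 0; -0.5 0 0 -0.25 0 0 0; -0.5 0 0 -0.25 0 0 0; -0.5 0 0 0 0 0 0; -0.5 0 0 0 0 0 0; -0.5 0 0 0 0 0 0; -0.5 0 0 0 0 0 0")

```text
t: 12.93
eef_pos: [0.5584, -0.1029, 0.2471]
tool_rot: [-0.001, 0.824, 0.566, -0.001]
contact_force: [-0.4, -0.1, -0.1]
gripper_width: 0.749
```

```bash
python3 - <<'E'
from h import *
o=bot.get_obs(); w=imaging.read_camera('wrist'); V=wview(w,o); p=imaging.read_camera('side')
save(w,'w10'); save(p,'s4'); print(o['eef_pos'],o['contact_force'])
def capz(x,y,z,tx=0,ty=0):
    f=lambda h,r: ring(x+tx*h,y+ty*h,z+h,r)
    R=[f(0,.023),f(.05,.014),f(.079,.014),f(.082,.0125)]
    return [R[:2],R[1:3],R[2:]]
b=w['image'].copy(); 
for X,c in [(ring(.5603,-.1035,.042,.025),(255,0,0)),(ring(.5603,-.1035,.042,.023),(0,255,0)),(ring(.5603,-.1035,.124,.0125),(0,255,0)),(ring(.5603,-.1035,.046,.023),(0,0,255))]:
    cv2.polylines(b,[np.round(proj(w,X,V)*16).astype(np.int32)],True,c,1,shift=4)
b2=p['image'].copy()
for X,c in [(ring(.5603,-.1035,.042,.023),(0,255,0)),(ring(.5603,-.1035,.124,.0125),(0,255,0)),(ring(.5603,-.1035,.129,.0125),(0,0,255))]:
    cv2.polylines(b2,[np.round(proj(p,X)*16).astype(np.int32)],True,c,1,shift=4)
c=proj(w,[[.5603,-.1035,.08]],V)[0].astype(int)
cr=lambda i,c,h:cv2.resize(i[max(c[1]-h,0):c[1]+h,c[0]-h:c[0]+h],(390,280),interpolation=cv2.INTER_CUBIC)
d=proj(p,[[.5603,-.1035,.08]])[0].astype(int)
cv2.imwrite('pics/c10.png',np.vstack([np.hstack([cr(w['image'],c,50),cr(b,c,50)]),np.hstack([cr(p['image'],d,40),cr(b2,d,40)])])[:,:,::-1])
E
```

```text
[ 0.55838454 -0.1029096   0.24709356] [-0.37085092 -0.14896216 -0.10889913]
```

View pics/c10.png

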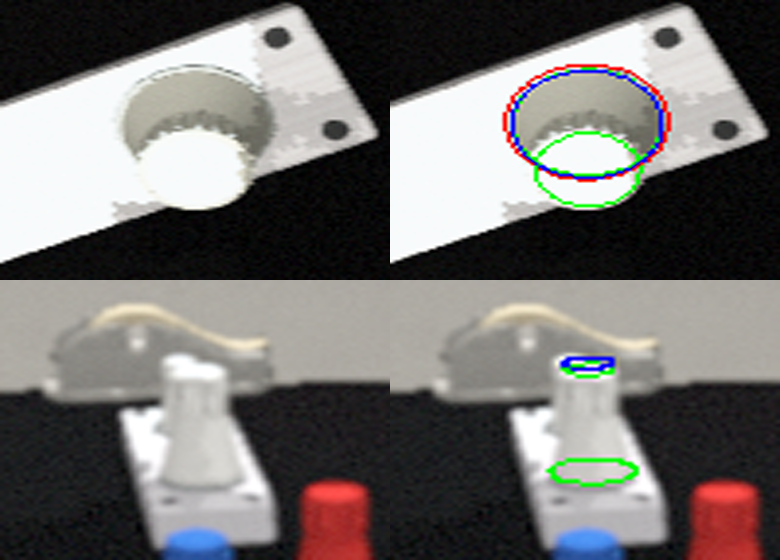

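View pics/w10.png

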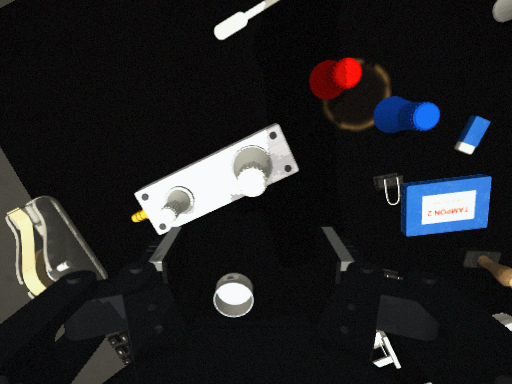

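```bash
python3 - <<'E'
from h import *
p=imaging.read_camera('side'); q=imaging.read_camera('top'); save(p,'s5')
print([(np.round(d['location'],1).tolist(),round(d['score'],2)) for d in nets.spot_point(p,'narrow_cap')[:2]],[(np.round(d['location'],1).tolist(),round(d['score'],2)) for d in nets.spot_point(p,'wide_cap')[:4]])
o=bot.get_obs(); print(o['t'],o['contact_force'])
print(bot.hand_in())
E
```

```text
[([284.8, 260.5], 0.81), ([243.5, 174.2], 0.51)] [([247.3, 220.4], 0.87), ([242.0, 169.3], 0.83), ([271.9, 204.4], 0.82)]
13.2333 [-0.33255104 -0.13942569  1.3152219 ]
the job is handed in; nothing more can be done
None
```

I pressed the white wide cap straight down onto the bare spigot, released it, raised the arm clear and handed the job in at about 13.2 s of the 32 s allowed.

**Seating:**
- The upward force rose from about 5 N to 11 N on the way down, then jumped to 27 N and 33.6 N with hardly any further travel.
- At that point the arm readings put the rim at 41.4 to 41.7 mm, against the collar's 42 mm. I take that as a rigid stop on the collar.
- I eased the load before opening the fingers. The tool then read about 0 N, and the last pictures show the cap upright and centred on the collar.

**Spare and look-alikes:** the narrow cap was found within about 1 px of its starting spot. The red and blue look-alikes were not touched.

**Checks that disagreed:**
- In the side view the drawn model sat 1 to 2 px off the cap, towards the higher side. That is within the 2 mm camera calibration.
- The networks also reported a second, weaker "narrow_cap" at the manifold. I take it to be the cap already closing the other port.
- I did not measure the rim gap directly from a picture, so "fully home" rests on the force and height readings.

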